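Index a sample vial into the photometer arch of a lever-advanced sample changer

TASK

Stand the loose sample vial upright in the middle of one of the raised pads of the sample changer's carousel, then bring it to the middle of the photometer arch with the advance lever: pull the lever round until it bears firmly on its stop, without straining it, and let it go so that it springs back home; one full stroke moves the carousel on to the next reading position, so repeat only if the vial is not yet in the arch. Turn the carousel with the lever only, never by pushing it, keep the vial standing, and leave the other things where they are.

Things in the scene. Friction and masses are not known exactly. Their poses are not given: they have to be found in the camera images.
- vial: clear glass sample vial with a white screw cap, 23 mm diameter, 46 mm tall, 15 to 31 g, standing on the table on the robot's right. The only vial. Origin: centre of its underside; z runs up through the cap.
- changer: the sample changer, a round bench instrument fixed to the table. Origin: at table height on the vertical axis about which carousel, lever and arch turn; z up; x away from the robot within 15 degrees. Angles from x, counter-clockwise from above: the lever is home at -62 degrees and is pulled clockwise to its stop at -140 to -152 (right, towards the robot); the arch stands at 84 to 96, on the left.
- carousel: aluminium disc, 162 mm diameter, top 40 mm above the table, hub cap to 50 mm, with six equal empty rubber-topped pads 28 mm in diameter, tops 58 mm above the table, centres 65 mm from the axis, at 0, 60, .. 300 degrees from its own x axis. Origin: on the axis at table height; z up. Starts between reading positions; friction holds it where it is left.
- lever: advance lever: bar under the disc turning about the changer's axis, with an upright handle 118 mm from it. Origin: on the axis at table height; at home its x axis is parallel to the changer's. Pulled clockwise (from above) 78 to 90 degrees it meets the stop. Spring force: 2 N at the handle at home, with friction 7 N at most near the stop, where resistance then rises steeply. Returns in 1 s.
- lever_knob (a point): top centre of the lever's upright black round handle: 18 mm diameter, 36 to 96 mm above the table, free all round, its surface 28 mm outside the disc's edge. Pinch or push it from above at a height of about 75 mm.
- arch: photometer arch and lever stop on one flange clamped under the carousel. White arch (40 mm wide, 134 tall) bridging the ring of pads: column 90 to 112 mm from the axis, roof from 117 mm height, inner block 26 to 43 mm from the axis. Opposite, the stop: a 12 mm rubber-sleeved pin 97 mm from the axis that the lever's bar meets. Origin: on the axis at table height; x within 7 degrees of the changer's.
- read_spot (a point): reading position mid-arch, 65 mm from the axis, 58 mm above the table; the vial's underside belongs here. The lever turns the carousel clockwise only, by a one-way pawl; at its stop a pad is centred here, whatever the start. The first stroke brings the first pad that is 38 degrees or more counter-clockwise of the arch (nearer ones are out of reach); later strokes turn 60 degrees.
- amber_bottle: bystander: small amber bottle with glass stopper, 46 mm diameter, 106 mm tall; origin at the centre of its underside.
- tape: bystander: roll of label tape lying flat, 58 mm diameter, 18 mm high; origin at the centre of its underside.
- stopper: bystander: black rubber stopper, 35 mm diameter, 28 mm high; origin at the centre of its underside.
- dropper: bystander: white dropper bottle with pointed cap, 31 mm diameter, 95 mm tall; origin at the centre of its underside.

How it is judged:
On the way, in this order (a step that is already met when the one before it is completed fails the run):
1. the vial stands released and upright on a pad of the carousel, its axis 58 to 72 mm from the carousel's (z of vial in the frame of carousel between 0.054 and 0.062 m and horizontal distance between vial and carousel between 0.058 and 0.072 m and angle between vial's own z axis and vertical below 0.1 rad and contact force between the fingers and vial below 0.1 N), for 0.2 s.
2. the lever bears on its stop with more than 3 N, and the vial stands within 7 mm of the reading position (horizontal distance between vial and read_spot below 0.007 m and angle between vial's own z axis and vertical below 0.1 rad and z of vial in the frame of carousel between 0.054 and 0.062 m and contact force between lever and arch above 3 N), for 0.15 s.
At the end, for the whole second after the job is handed in: The vial stands upright (within 0.1 rad) and at rest on its pad, its axis within 7 mm of the reading position in the arch, and the lever has sprung back home (within 0.06 rad) (horizontal distance between vial and read_spot below 0.007 m and angle between vial's own z axis and vertical below 0.1 rad and z of vial in the frame of carousel between 0.054 and 0.062 m and linear speed of vial below 0.02 m/s and angle between the x axis of lever and the x axis of changer, either way round below 0.06 rad and contact force between the fingers and vial below 0.1 N); the robot touches nothing.
It fails at once if the robot pushes the carousel itself (more than 5 N) (contact force between any of the fingers, the arm and carousel above 5 N).
It fails at once if the lever is strained or slammed against its stop (more than 35 N) (contact force between lever and arch above 35 N).
It fails at once if the vial is tipped over (more than 0.5 rad) (angle between vial's own z axis and vertical above 0.5 rad).
It fails at once if a bystander (amber bottle, tape roll, rubber stopper or dropper bottle) is moved more than 20 mm (distance of any of amber_bottle, tape, stopper, dropper from where it was at the start of the episode above 0.02 m).
It also fails if it takes over 70 s, if anything falls off the work surface, if the arm or the gripper's body presses on something with over 40 N, if the wrist force passes 120 N, or if a joint passes its speed limit or range.

ROBOT

A 6-joint arm with a two-finger parallel gripper is mounted at the origin on a cart in front of the work surface, level with it; the furniture and walls round the work are solid. World frame = base frame: x ahead of the robot, y to its left, z up, the work surface at z = 0. Lengths are in m, angles in rad, forces in N, time in s.
With the tool pointing down it reaches from about 0.25 to 0.775 m from the base axis. Payload 4 kg.
Tool frame: the origin (TCP) lies at the very end of the fingers, on their centre line; the grasp point (between the pads) lies 19 mm behind it; z points along the fingers, y is the line along which they close (so a half turn about z gives the same grasp; the last joint's range is limited). The gripper opens to 94 mm and grips with 3 to 60 N. Pads are 16 mm wide; open, the fingers measure 119 mm over their backs; the gripper's body (75 mm by 177 mm) begins 78 mm behind the grasp point.
Start: joints at [-1.425, 0.087, 1.371, -0, 1.684, -0.103], TCP at [0.135, -0.533, 0.206] pointing down, gripper open.
Joint ranges: [-3.1, 3.1], [-0.76, 2.03], [0.27, 2.55], [-1.08, 4.22], [0.17, 2.65], [-2.57, 2.57]. Speed limits (rad/s): [2.79, 2.79, 3.14, 3.14, 3.14, 3.14].

INTERFACE

Orientations are given as a unit quaternion [x, y, z, w].
In Python, from station import ctrl gives the robot as it stands.
- The arm moves only by the shell command python3 -m creep 'ROWS' [OPENING] [FORCE]. ROWS is JSON, a list of rows, each an object with "offset": the shift along the world's x, y, z in cm, a list of three; "dr": the turn, a rotation vector about the world's x, y, z in degrees, a list of three. A call has 1 to 10 rows; each row is the pose to reach, as a shift and turn from the pose commanded when the call began; what a row does not reach only later rows make up. A row lasts 1/8 s, in which the tool goes at most 62.5 mm and 10.7 degrees, less where a joint would pass 70% of its speed; a pose out of reach is approached as far as the arm can. A call with a gripper value outside its range is refused whole. OPENING is the closure in counts, from 0 (fully open) to 255 (shut), set as the call begins (- or left out, the last holds). The fingers move at their own pace and stop on an object; FORCE is the grip in N (left out, the last holds). Time passes only in rows, so rows that repeat a pose let the fingers close. It gives the time, the measured TCP pose, the force, the opening and the grip force at its end, in the units of the state.
- ctrl.get_state(): the state, without advancing time (a new reading comes with each control period).
- ctrl.grab_frame(name): name is "side" or "top" or "wrist"; returns the picture (400x640x3 uint8, red, green, blue); there is no depth.
- ctrl.get_calibration(name): a dict with "fx", "fy", "cx", "cy" (pixels), "extrinsics" (4x4, takes a point from world to camera coordinates). Camera axes: x right, y down, z forward; pixel columns grow to the right and rows downward; lengths in m; the calibration is good to about 2 mm. A picture is of the moment at which its call begins: read the wrist's pose just before it. get_calibration takes no time and is no camera call; for the wrist camera it gives the pose at the moment of the call.
- ctrl.job_done(): hands the job in; it is judged then, once.
The state is a dict: "time_s": time; "qpos": joint angles; "joint_vel": joint speeds; "effort": joint torques, N m; "ee_pos": TCP position; "orientation": TCP orientation; "wrist_force": force on the tool from outside, world axes, zero at the start; "moment": the same for the moment, N m; "gripper_width": finger opening in m; "grip_force": force on a finger pad.
Only numpy, scipy, OpenCV 4.12 (cv2) and the standard library are available. Lean on these libraries where they do the work, as an engineer would, in place of code of your own. Each camera call takes 0.05 s, during which the arm holds its last target. There are 200 camera calls.

## Working session

There is one attempt and no reset: what is moved stays moved. The work goes in short steps, Python scripts to look and compute and a shell command to move; the robot and the scene stay as the last step left them, time stands still between calls to the robot, and variables do not carry over. Pictures are saved under pics/ and viewed, at most 10 in all, crops included, and the job is handed in when it is done.

```bash
mkdir -p pics; cat > h.py <<'E'
import numpy as np, cv2
from station import ctrl
def snap(n,f):
    cal=ctrl.get_calibration(n); im=ctrl.grab_frame(n); cv2.imwrite('pics/'+f,cv2.cvtColor(im,cv2.COLOR_RGB2BGR)); return im,cal
def ray(cal,u,v):
    E=np.array(cal['extrinsics']); R,t=E[:3,:3],E[:3,3]
    d=R.T@np.array([(u-cal['cx'])/cal['fx'],(v-cal['cy'])/cal['fy'],1]); return -R.T@t,d
def atz(cal,u,v,z):
    o,d=ray(cal,u,v); return o+d*(z-o[2])/d[2]
def proj(cal,p):
    E=np.array(cal['extrinsics']); c=E[:3,:3]@np.array(p)+E[:3,3]
    return np.array([cal['fx']*c[0]/c[2]+cal['cx'],cal['fy']*c[1]/c[2]+cal['cy']])
E
python3 - <<'E'
from h import *
for n in ('top','side'):
    im,c=snap(n,n+'1.png'); o,_=ray(c,320,200); print(n,o.round(3),c['fx'])
print(ctrl.get_state())
E
```

```text
top [0.342 0.026 1.266] 385.22688527931905
side [0.171 0.784 0.555] 391.4818947506223
{'time_s': 0.1, 'qpos': array([-1.42512163e+00,  8.79006856e-02,  1.37206634e+00, -1.79845927e-05,
        1.68358512e+00, -1.03087755e-01]), 'joint_vel': array([-0.00074884, -0.00170073, -0.00312873,  0.00041736,  0.00056541,
        0.00101223]), 'effort': array([ 1.72199958e-03, -3.41253519e+01, -3.03300977e+01,  7.19902525e-02,
        3.04281665e-02, -1.03094196e-04]), 'ee_pos': array([ 0.13533888, -0.53259616,  0.20442916]), 'orientation': array([ 9.92274271e-01,  1.24059708e-01, -2.97946571e-05, -9.79329795e-04]), 'wrist_force': array([-0.25308262, -0.86359007,  0.64356895]), 'moment': array([-0.01513122,  0.03895126, -0.02493169]), 'grip_force': 0.0, 'gripper_width': 0.0942851105261564}
```

View pics/top1.png

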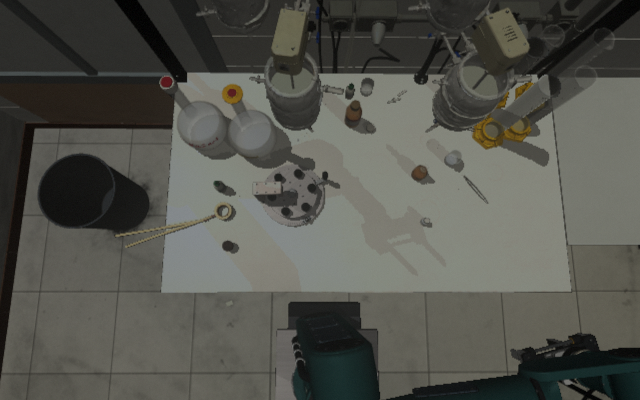

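View pics/side1.png

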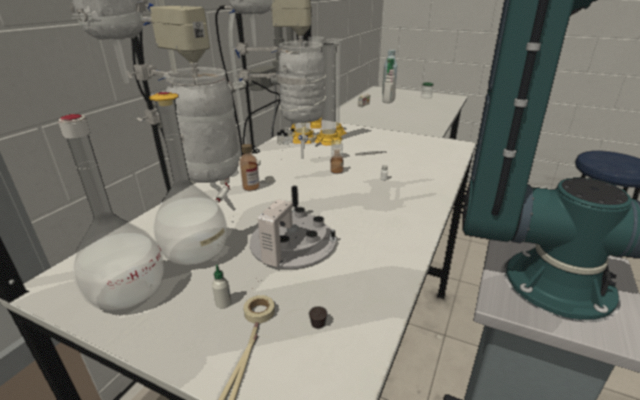

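The top view shows the vial at about (426,222), the changer at about (296,195), the arch at (267,188) and the knob at (324,176). I'll enlarge this area.

```bash
python3 - <<'E'
import cv2,numpy as np
a=cv2.imread('pics/top1.png'); s=cv2.imread('pics/side1.png')
A=cv2.resize(a[155:235,240:350],None,fx=7,fy=7,interpolation=cv2.INTER_CUBIC)
cv2.imwrite('pics/c1.png',A)
B=cv2.resize(a[205:240,405:445],None,fx=10,fy=10,interpolation=cv2.INTER_CUBIC)
C=cv2.resize(s[160:188,367:399],(400,350),interpolation=cv2.INTER_CUBIC)
cv2.imwrite('pics/c2.png',np.hstack([B,C]))
E
```

```text
(no output)
```

View pics/c1.png

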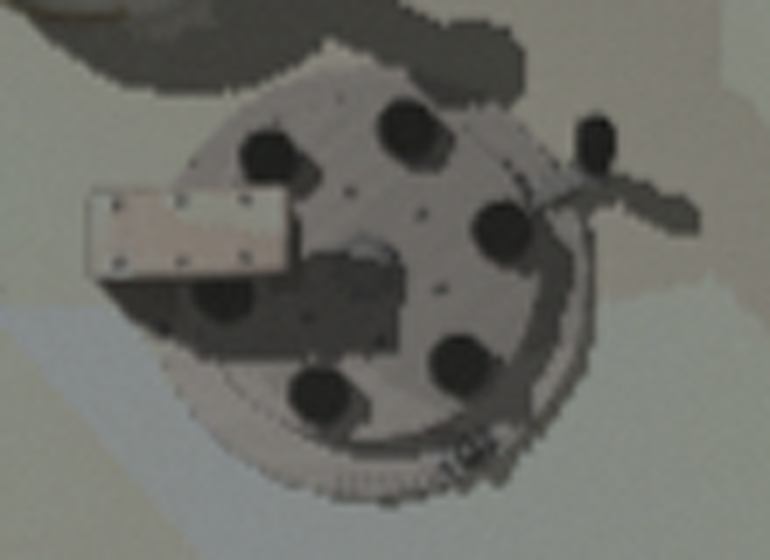

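View pics/c2.png

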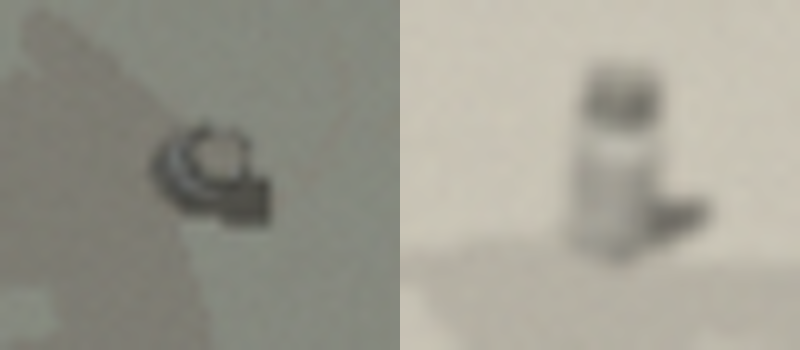

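```bash
cat > m1.py <<'E'
from h import *
from scipy.optimize import least_squares
c=ctrl.get_calibration('top'); s=ctrl.get_calibration('side')
f=lambda x,y,k,u0,v0:((x+.5)/k-.5+u0,(y+.5)/k-.5+v0)
P=np.array([atz(c,*f(x,y,7,240,155),.058)[:2] for x,y in [(407,123),(501,231),(459,362),(319,393),(266,154)]])
def mod(p): 
    a=p[2]+np.radians(60)*np.array([0,-1,-2,-3,1]); return np.c_[p[0]+.065*np.cos(a),p[1]+.065*np.sin(a)]
r=least_squares(lambda p:(mod(p)-P).ravel(),[P[:,0].mean(),P[:,1].mean(),0.2])
print('axis',r.x[:2],'pad1 deg',np.degrees(r.x[2]),'res mm',(r.fun*1000).round(1))
print('pads',mod(r.x).round(4).tolist())
A=np.array([atz(c,*f(x,y,7,240,155),.134)[:2] for x,y in [(92,190),(290,190),(293,273),(92,275)]])
print('arch',A.round(3).tolist()); d=A.mean(0)-r.x[:2]; print('archdir',np.degrees(np.arctan2(d[1],d[0])),np.hypot(*d))
for y in (120,125,130):
    k=atz(c,*f(597,y,7,240,155),.096)[:2]; d=k-r.x[:2]; print('knob',k,np.degrees(np.arctan2(d[1],d[0])),np.hypot(*d))
print('vial top',atz(c,*f(218,152,10,405,205),.046), 'nadir',proj(c,[.342,.026,0]))
g=lambda x,y:((x+.5)/12.5-.5+367,(y+.5)/12.5-.5+160)
print('vial side cap',atz(s,*g(622,72),.046),'base',atz(s,*g(612,247),0))
E
python3 m1.py
```

```text
axis [0.58041824 0.11314014] pad1 deg -17.38268145288204 res mm [-1.3  0.1  1.5 -0.4  0.1  0.4  0.2  0.7 -0.6 -0.9]
pads [[0.6424, 0.0937], [0.5946, 0.0497], [0.5326, 0.0691], [0.5184, 0.1326], [0.6283, 0.1572]]
arch [[0.595, 0.224], [0.595, 0.139], [0.559, 0.137], [0.558, 0.223]]
archdir 93.24384076366563 0.06766826985108987
knob [0.63587205 0.00676602] -62.466554889751144 0.11996073675755824
knob [0.63357888 0.00676751] -63.44601557198149 0.11891673202656693
knob [0.63128722 0.006769  ] -64.4418638106748 0.11790874406489009
vial top [ 0.49153835 -0.31843406  0.046     ] nadir [318.4911649  267.26502917]
vial side cap [ 0.3985544  -0.36240004  0.046     ] base [ 0.39458151 -0.35689897  0.        ]
```

```bash
python3 - <<'E'
from h import *
c=ctrl.get_calibration('top'); s=ctrl.get_calibration('side')
print(proj(s,[.4915,-.318,.046]),proj(c,[.397,-.36,.02]),proj(s,[.634,.007,.096]),proj(s,[.58,.113,.05]))
print(atz(s,310,249,.05), atz(c,426,220,.046),c,s)
E
```

```text
[383.78002558 165.3781605 ] [438.34262392 249.91432571] [292.92317751 184.84472166] [291.53418894 224.95125344]
[0.49647988 0.17924533 0.05      ] [ 0.4907328  -0.31727379  0.046     ] {'fx': 385.22688527931905, 'fy': 385.22688527931905, 'cx': 323.72862830997855, 'cy': 199.15286229563966, 'extrinsics': array([[-1.41865840e-04, -9.99911452e-01,  1.33066708e-02,
         9.10244098e-03],
       [-9.84791384e-01, -2.17221749e-03, -1.73727406e-01,
         5.57205544e-01],
       [ 1.73740928e-01, -1.31289407e-02, -9.84703875e-01,
         1.18717365e+00],
       [ 0.00000000e+00,  0.00000000e+00,  0.00000000e+00,
         1.00000000e+00]])} {'fx': 391.4818947506223, 'fy': 391.4818947506223, 'cx': 328.3692179707515, 'cy': 201.4560984684155, 'extrinsics': array([[-0.90615346, -0.42294674,  0.00139825,  0.48598347],
       [-0.20896627,  0.44482617, -0.87089768,  0.1701696 ],
       [ 0.36772136, -0.78945914, -0.49146238,  0.82841762],
       [ 0.        ,  0.        ,  0.        ,  1.        ]])}
```

The earlier side mismatch was only an error in my crop offset; the top fix of the vial projects to (384,165) in the side view, as seen. The axis is at (0.580,0.113) and the free pad 69° counter-clockwise of the arch is at (0.518,0.133). I'll move above the vial.

```bash
python3 -m creep '[{"offset":[4,2.5,0],"dr":[0,0,3]},{"offset":[8,5,0],"dr":[0,0,6]},{"offset":[12,7.5,0],"dr":[0,0,9]},{"offset":[16,10,0],"dr":[0,0,12]},{"offset":[20,12.5,0],"dr":[0,0,15]},{"offset":[24,15,0],"dr":[0,0,18]},{"offset":[28,17.5,0],"dr":[0,0,21]},{"offset":[32,19.5,0],"dr":[0,0,24]},{"offset":[35.5,21.5,0],"dr":[0,0,24]},{"offset":[35.5,21.5,0],"dr":[0,0,24]}]' 0 20
python3 - <<'E'
from h import *
im,c=snap('wrist','w1.png'); np.save('w1.npy',c['extrinsics']); print(c['fx'],c['cx'],c['cy'],ctrl.get_state()['ee_pos'])
print(proj(c,[.4915,-.318,.046]),proj(c,[.4915,-.318,0]))
E
```

```text
time_s: 1.35
ee_pos: [0.492, -0.3162, 0.2043]
orientation: [0.944, 0.33, -0.0, -0.001]
wrist_force: [0.3, -0.9, -0.2]
gripper_width: 0.0939
grip_force: 0.0
309.1925145812073 322.38983727788553 198.70121414446476 [ 0.49079096 -0.31724376  0.20453132]
[324.29189582 187.06352238] [324.14470279 178.49185813]
```

View pics/w1.png

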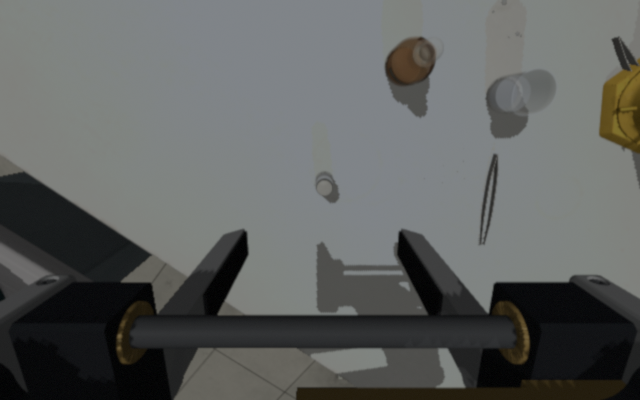

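The cap is at (324,187), exactly as predicted, so the vial is at (0.4915,-0.318). Descend and grip.

```bash
python3 -m creep '[{"offset":[0,-0.1,-3],"dr":[0,0,0]},{"offset":[0,-0.1,-7],"dr":[0,0,0]},{"offset":[0,-0.1,-11],"dr":[0,0,0]},{"offset":[0,-0.1,-15],"dr":[0,0,0]},{"offset":[0,-0.1,-18],"dr":[0,0,0]},{"offset":[0,-0.1,-19.3],"dr":[0,0,0]},{"offset":[0,-0.1,-19.3],"dr":[0,0,0]}]'
python3 -m creep '[{"offset":[0,0,0],"dr":[0,0,0]},{"offset":[0,0,0],"dr":[0,0,0]},{"offset":[0,0,0],"dr":[0,0,0]},{"offset":[0,0,0],"dr":[0,0,0]},{"offset":[0,0,0],"dr":[0,0,0]},{"offset":[0,0,0],"dr":[0,0,0]},{"offset":[0,0,0],"dr":[0,0,0]},{"offset":[0,0,0],"dr":[0,0,0]}]' 255 12
```

```text
time_s: 2.28
ee_pos: [0.4894, -0.3193, 0.0119]
orientation: [0.945, 0.327, -0.001, -0.001]
wrist_force: [0.8, -0.9, 0.7]
gripper_width: 0.0939
grip_force: 0.0
time_s: 3.28
ee_pos: [0.4904, -0.3191, 0.0125]
orientation: [0.945, 0.328, -0.0, 0.0]
wrist_force: [-1.2, -0.1, -0.2]
gripper_width: 0.022
grip_force: 12.0
```

```bash
python3 -m creep '[{"offset":[0,0,1],"dr":[0,0,0]},{"offset":[0,0,4],"dr":[0,0,0]},{"offset":[0,0,8],"dr":[0,0,0]},{"offset":[0,0,12],"dr":[0,0,0]},{"offset":[0,1,14],"dr":[0,0,0]},{"offset":[0.3,4,14],"dr":[0,0,0]},{"offset":[0.5,8,14],"dr":[0,0,0]},{"offset":[0.8,12,14],"dr":[0,0,0]},{"offset":[1,16,14],"dr":[0,0,0]},{"offset":[1.2,20,14],"dr":[0,0,0]}]'
python3 -m creep '[{"offset":[0.3,4,0],"dr":[0,0,0]},{"offset":[0.5,8,0],"dr":[0,0,0]},{"offset":[0.8,12,0],"dr":[0,0,0]},{"offset":[1,16,0],"dr":[0,0,0]},{"offset":[1.3,20,0],"dr":[0,0,0]},{"offset":[1.5,23,0],"dr":[0,0,0]},{"offset":[1.6,25.2,0],"dr":[0,0,0]},{"offset":[1.6,25.2,0],"dr":[0,0,0]},{"offset":[1.6,25.2,0],"dr":[0,0,0]}]'
python3 - <<'E'
from h import *
im,c=snap('wrist','w2.png'); s=ctrl.get_state();print(s['ee_pos'],s['gripper_width'])
# predicted pads
for a in (-17.4,42.6,102.6,162.6,222.6,282.6):
    r=np.radians(a); p=[.5804+.065*np.cos(r),.1131+.065*np.sin(r),.058]; print(a,proj(c,p).round(1))
print('axis hub',proj(c,[.5804,.1131,.05]))
E
```

```text
time_s: 4.53
ee_pos: [0.5017, -0.117, 0.1519]
orientation: [0.945, 0.328, -0.0, -0.001]
wrist_force: [0.1, -0.7, -0.1]
gripper_width: 0.0223
grip_force: 12.0
time_s: 5.65
ee_pos: [0.5179, 0.1324, 0.1521]
orientation: [0.945, 0.328, -0.001, 0.0]
wrist_force: [-1.0, -0.9, -0.5]
gripper_width: 0.0222
grip_force: 12.0
[0.51811201 0.13216833 0.15225054] 0.022401448332700573
-17.4 [449.1 118.9]
42.6 [382.2  83.9]
102.6 [317.7 129.2]
162.6 [323.4 201.4]
222.6 [385.5 230. ]
282.6 [446.6 192.4]
axis hub [382.26475898 160.27577367]
```

View pics/w2.png

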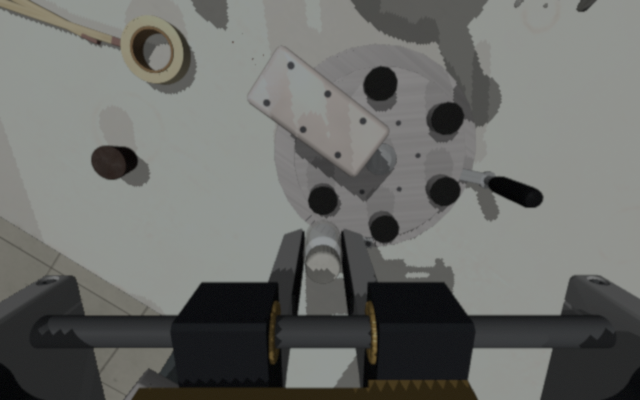

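The wrist view shows pads at (380,83), (446,118), (443,191), (384,228) and (322,200), 1–3 px from prediction. Refit with these.

```bash
python3 - <<'E'
from h import *
from scipy.optimize import least_squares
c=ctrl.get_calibration('wrist')
O=np.array([(446.3,118),(380.3,83.5),(322.5,200),(384.2,228.3),(443.5,191)]);k=np.array([0,1,3,4,5])
def pads(p):
    a=p[2]+np.radians(60)*k; return np.c_[p[0]+.065*np.cos(a),p[1]+.065*np.sin(a),0*a+.058]
r=least_squares(lambda p:(np.array([proj(c,q) for q in pads(p)])-O).ravel(),[.58,.113,-.3])
print(r.x,np.degrees(r.x[2]),r.fun.round(1)); print(pads(r.x).round(4)[2])
# knob top
k=atz(c,529,199,.096)-np.r_[r.x[:2],0]; print('knob',k,np.hypot(*k[:2]),np.degrees(np.arctan2(k[1],k[0])))
# vial cap seen: where
print('cap proj if held true',proj(c,np.r_[ctrl.get_state()['ee_pos'][:2],.187]))
E
```

```text
[ 0.58016875  0.11478431 -0.3024753 ] -17.33055788615771 [ 0.7 -0.3 -0.4 -0.7 -1.   0.5 -0.5  0.7  1.2  0.2]
[0.5181 0.1341 0.058 ]
knob [ 0.04894288 -0.10192628  0.096     ] 0.11306799153799581 -64.35065054480549
cap proj if held true [323.81677124 271.99001126]
```

```bash
python3 -m creep '[{"offset":[-0.1,0,-1.5],"dr":[0,0,0]},{"offset":[-0.1,0.05,-4],"dr":[0,0,0]},{"offset":[-0.1,0.05,-6],"dr":[0,0,0]},{"offset":[-0.1,0.05,-7.2],"dr":[0,0,0]},{"offset":[-0.1,0.05,-7.7],"dr":[0,0,0]},{"offset":[-0.1,0.05,-7.9],"dr":[0,0,0]},{"offset":[-0.1,0.05,-7.9],"dr":[0,0,0]}]'
python3 -m creep '[{"offset":[0,0,-0.1],"dr":[0,0,0]},{"offset":[0,0,-0.2],"dr":[0,0,0]},{"offset":[0,0,-0.2],"dr":[0,0,0]},{"offset":[0,0,-0.2],"dr":[0,0,0]}]'
```

```text
time_s: 6.58
ee_pos: [0.5179, 0.1335, 0.0741]
orientation: [0.945, 0.328, 0.001, 0.0]
wrist_force: [-0.5, 0.5, -0.7]
gripper_width: 0.0223
grip_force: 12.0
time_s: 7.08
ee_pos: [0.5174, 0.1334, 0.0715]
orientation: [0.945, 0.328, 0.0, 0.0]
wrist_force: [0.1, 0.7, -0.1]
gripper_width: 0.0225
grip_force: 12.0
```

```bash
python3 -m creep '[{"offset":[0,0,-0.1],"dr":[0,0,0]},{"offset":[0,0,-0.1],"dr":[0,0,0]},{"offset":[0,0,-0.1],"dr":[0,0,0]}]'
python3 -m creep '[{"offset":[0,0,-0.1],"dr":[0,0,0]},{"offset":[0,0,-0.1],"dr":[0,0,0]},{"offset":[0,0,-0.1],"dr":[0,0,0]}]'
```

```text
time_s: 7.45
ee_pos: [0.5174, 0.1334, 0.0705]
orientation: [0.945, 0.328, -0.0, 0.0]
wrist_force: [0.1, -0.6, -0.4]
gripper_width: 0.0225
grip_force: 12.0
time_s: 7.82
ee_pos: [0.5175, 0.1335, 0.0704]
orientation: [0.945, 0.328, 0.0, 0.0]
wrist_force: [-2.4, 0.3, 6.1]
gripper_width: 0.022
grip_force: 12.0
```

Contact. Ease off, then release and rise.

```bash
python3 -m creep '[{"offset":[0,0,0.1],"dr":[0,0,0]},{"offset":[0,0,0.1],"dr":[0,0,0]}]'
python3 -m creep '[{"offset":[0,0,0],"dr":[0,0,0]},{"offset":[0,0,0],"dr":[0,0,0]},{"offset":[0,0,0],"dr":[0,0,0]},{"offset":[0,0,0],"dr":[0,0,0]},{"offset":[0,0,1],"dr":[0,0,0]},{"offset":[0,0,4],"dr":[0,0,0]},{"offset":[0,0,8],"dr":[0,0,0]},{"offset":[0,0,11],"dr":[0,0,0]},{"offset":[0,0,12],"dr":[0,0,0]},{"offset":[0,0,12],"dr":[0,0,0]}]' 110
python3 - <<'E'
from h import *
im,c=snap('wrist','w3.png'); s=ctrl.get_state();print(s['ee_pos'],s['gripper_width'])
print('cap at pad',proj(c,[.5183,.1335,.104]),'knob',proj(c,[.6335,.008,.096]),proj(c,[.6335,.008,.036]))
E
```

```text
time_s: 8.07
ee_pos: [0.5176, 0.1334, 0.0704]
orientation: [0.945, 0.328, 0.0, 0.0]
wrist_force: [0.1, 0.4, 2.1]
gripper_width: 0.0218
grip_force: 12.0
time_s: 9.32
ee_pos: [0.5177, 0.1334, 0.191]
orientation: [0.945, 0.328, 0.001, 0.0]
wrist_force: [0.0, 0.1, 0.1]
gripper_width: 0.0534
grip_force: 0.0
[0.51705012 0.13334981 0.18967628] 0.053594749386746146
cap at pad [323.54800995 203.66291446] knob [510.0613449  187.64337634] [478.07761783 174.72759873]
```

View pics/w3.png

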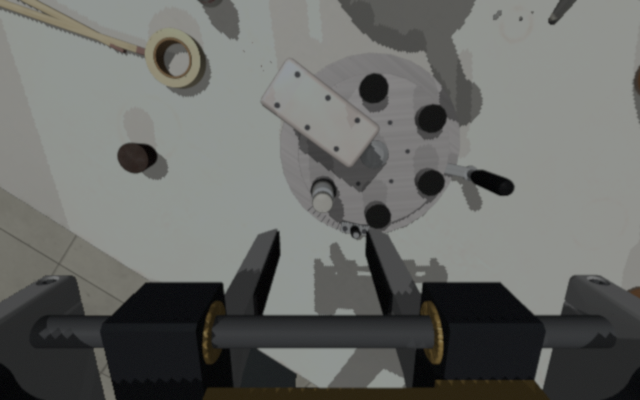

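The vial stands on its pad, cap at (322,202), within about 1 mm of where it should be. Next, go over the knob with the fingers radial to the axis.

```bash
python3 -m creep '[{"offset":[0,-1,1],"dr":[0,0,8]},{"offset":[1,-2,1],"dr":[0,0,17]},{"offset":[2,-3,1],"dr":[0,0,26]},{"offset":[3,-4,1],"dr":[0,0,35]},{"offset":[4,-5,1],"dr":[0,0,44]},{"offset":[5,-6,1],"dr":[0,0,53]},{"offset":[6,-7,1],"dr":[0,0,62]},{"offset":[7,-8,1],"dr":[0,0,71]},{"offset":[8,-9,1],"dr":[0,0,80]},{"offset":[9,-10,1],"dr":[0,0,88]}]' 168
python3 -m creep '[{"offset":[0.5,-0.5,0],"dr":[0,0,9]},{"offset":[1,-1,0],"dr":[0,0,18]},{"offset":[1.5,-1.5,0],"dr":[0,0,27]},{"offset":[2,-2,0],"dr":[0,0,36]},{"offset":[2.5,-2.5,0],"dr":[0,0,45]},{"offset":[2.5,-2.5,0],"dr":[0,0,54]},{"offset":[2.5,-2.5,0],"dr":[0,0,63]},{"offset":[2.5,-2.5,0],"dr":[0,0,72]},{"offset":[2.5,-2.5,0],"dr":[0,0,80]},{"offset":[2.5,-2.5,0],"dr":[0,0,80]}]'
python3 - <<'E'
from h import *
im,c=snap('wrist','w4.png'); s=ctrl.get_state();print(s['ee_pos'],s['gripper_width'],s['qpos'][5],s['orientation'])
print('knob',proj(c,[.633,.0084,.096]),proj(c,[.633,.0084,.036]))
cv2.imwrite('pics/w4c.png',cv2.resize(cv2.imread('pics/w4.png')[130:300,200:440],None,fx=3,fy=3))
E
```

```text
time_s: 10.62
ee_pos: [0.6068, 0.0331, 0.1979]
orientation: [0.45, 0.893, -0.001, -0.002]
wrist_force: [-0.4, -0.1, -0.0]
gripper_width: 0.0321
grip_force: 0.0
time_s: 11.88
ee_pos: [0.6316, 0.0085, 0.1982]
orientation: [-0.226, 0.974, 0.001, -0.002]
wrist_force: [0.5, -0.5, -0.3]
gripper_width: 0.0321
grip_force: 0.0
[0.6317397  0.00844315 0.19857385] 0.03181536687380138 -2.1029788557975504 [-2.25938573e-01  9.74140190e-01  5.18098246e-04 -1.54364909e-03]
knob [320.52630486 199.48224849] [320.72770519 185.13531527]
```

View pics/w4c.png

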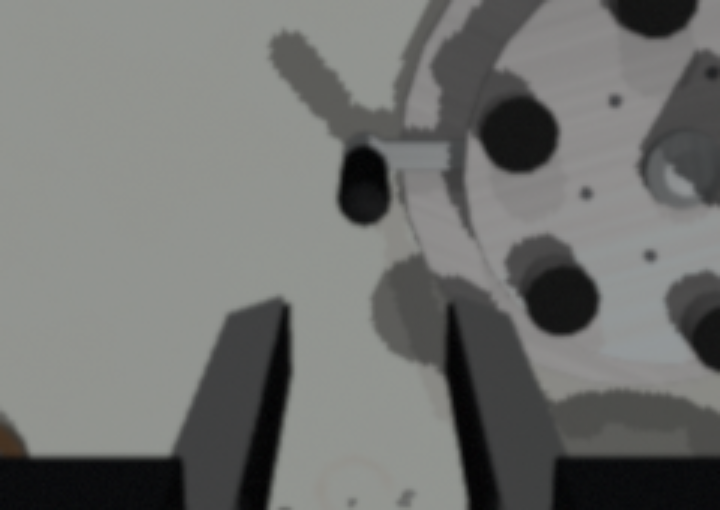

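The knob top is at (321,196) in the full frame, between the fingers and within 2–3 mm of the prediction.

```bash
python3 -c "
from h import *
c=ctrl.get_calibration('wrist');print(atz(c,321.3,196,.096))"
python3 -m creep '[{"offset":[0.1,0,-2],"dr":[0,0,0]},{"offset":[0.1,0,-5],"dr":[0,0,0]},{"offset":[0.1,0,-8],"dr":[0,0,0]},{"offset":[0.1,0,-11],"dr":[0,0,0]},{"offset":[0.1,0,-13],"dr":[0,0,0]},{"offset":[0.1,0,-14.2],"dr":[0,0,0]},{"offset":[0.1,0,-14.2],"dr":[0,0,0]}]'
```

```text
[0.62990743 0.00759695 0.096     ]
time_s: 12.8
ee_pos: [0.633, 0.0084, 0.0577]
orientation: [-0.227, 0.974, 0.0, -0.001]
wrist_force: [0.6, 0.0, 0.7]
gripper_width: 0.032
grip_force: 0.0
```

```bash
python3 -m creep '[{"offset":[-0.2,-0.1,0],"dr":[0,0,0]},{"offset":[-0.2,-0.1,0],"dr":[0,0,0]}]'
python3 -m creep '[{"offset":[0,0,0],"dr":[0,0,0]},{"offset":[0,0,0],"dr":[0,0,0]},{"offset":[0,0,0],"dr":[0,0,0]},{"offset":[0,0,0],"dr":[0,0,0]}]' 255 35
python3 - <<'E'
from h import *
from scipy.spatial.transform import Rotation as R
s=ctrl.get_state();p=s['ee_pos'][:2];a=np.array([.5803,.114]);v=p-a;t=np.degrees(np.arctan2(v[1],v[0]));print(p,np.hypot(*v),t,s['wrist_force'],s['gripper_width'])
r=.118
for i in range(1,11):
    th=[np.radians(t),np.radians(t-7*i)]; print(i,(100*r*np.array([np.cos(th[1])-np.cos(th[0]),np.sin(th[1])-np.sin(th[0])])).round(2))
E
```

```text
time_s: 13.05
ee_pos: [0.6322, 0.0072, 0.06]
orientation: [-0.227, 0.974, -0.0, 0.001]
wrist_force: [-0.1, -0.5, 0.2]
gripper_width: 0.0324
grip_force: 0.0
time_s: 13.55
ee_pos: [0.6318, 0.0072, 0.059]
orientation: [-0.227, 0.974, -0.0, 0.0]
wrist_force: [0.4, -0.3, 1.9]
gripper_width: 0.0177
grip_force: 35.0
[0.63179029 0.00720389] 0.11856078279206218 -64.25959304499433 [ 0.39348772 -0.25852714  1.93281404] 0.017699831128397066
1 [-1.33 -0.55]
2 [-2.72 -0.92]
3 [-4.15 -1.13]
4 [-5.59 -1.16]
5 [-7.02 -1.02]
6 [-8.43 -0.7 ]
7 [-9.78 -0.21]
8 [-11.07   0.44]
9 [-12.27   1.24]
10 [-13.36   2.18]
```

```bash
python3 -m creep '[{"offset":[-0.26,-0.12,0],"dr":[0,0,-1.5]},{"offset":[-0.65,-0.29,0],"dr":[0,0,-3.5]},{"offset":[-1.33,-0.55,0],"dr":[0,0,-7]},{"offset":[-2.72,-0.92,0],"dr":[0,0,-14]},{"offset":[-4.15,-1.13,0],"dr":[0,0,-21]},{"offset":[-5.59,-1.16,0],"dr":[0,0,-28]},{"offset":[-7.02,-1.02,0],"dr":[0,0,-35]},{"offset":[-8.43,-0.7,0],"dr":[0,0,-42]},{"offset":[-9.1,-0.47,0],"dr":[0,0,-45.5]},{"offset":[-9.1,-0.47,0],"dr":[0,0,-45.5]}]'
cat > l.py <<'E'
from h import *
im,c=snap('wrist','w_%d.png'%(ctrl.get_state()['time_s']*100)); s=ctrl.get_state();p=s['ee_pos'][:2];a=np.array([.5803,.114]);v=p-a;t=np.arctan2(v[1],v[0])
F=s['wrist_force'];tan=np.array([np.sin(t),-np.cos(t)])
print(p,np.hypot(*v),np.degrees(t),'F cw,rad',F[:2]@tan,F[:2]@v/np.hypot(*v),F[2],s['gripper_width'])
for i in (3,6,9,12,15,18,21,24,27,30): q=t-np.radians(i); print(i,(11.8*np.array([np.cos(q)-np.cos(t),np.sin(q)-np.sin(t)])).round(2))
E
python3 l.py
```

```text
time_s: 14.8
ee_pos: [0.5408, 0.0019, 0.059]
orientation: [0.167, 0.986, -0.001, 0.001]
wrist_force: [2.5, -3.6, 1.2]
gripper_width: 0.0172
grip_force: 35.0
[0.54094909 0.00184022] 0.11886256541238237 -109.33326183777605 F cw,rad -4.543990489108998 2.4184754128598964 1.485950539071979 0.01737555756114387
3 [-0.58  0.22]
6 [-1.14  0.47]
9 [-1.69  0.75]
12 [-2.23  1.06]
15 [-2.75  1.39]
18 [-3.25  1.75]
21 [-3.73  2.14]
24 [-4.19  2.55]
27 [-4.63  2.99]
30 [-5.04  3.45]
```

```bash
python3 -m creep '[{"offset":[-0.58,0.22,0],"dr":[0,0,-3]},{"offset":[-1.14,0.47,0],"dr":[0,0,-6]},{"offset":[-1.69,0.75,0],"dr":[0,0,-9]},{"offset":[-2.23,1.06,0],"dr":[0,0,-12]},{"offset":[-2.75,1.39,0],"dr":[0,0,-15]},{"offset":[-3.25,1.75,0],"dr":[0,0,-18]},{"offset":[-3.73,2.14,0],"dr":[0,0,-21]},{"offset":[-4.19,2.55,0],"dr":[0,0,-24]},{"offset":[-4.63,2.99,0],"dr":[0,0,-27]},{"offset":[-4.63,2.99,0],"dr":[0,0,-27]}]'
sed -i 's/(3,6,9.*30)/(1,2,3,4,5,6,7,8)/' l.py; python3 l.py
```

```text
time_s: 16.1
ee_pos: [0.4947, 0.0316, 0.059]
orientation: [0.392, 0.92, -0.001, 0.001]
wrist_force: [2.4, -5.0, 2.9]
gripper_width: 0.0169
grip_force: 35.0
[0.49473678 0.03152287] 0.11884250727739999 -136.0521267623077 F cw,rad -4.5298088911696714 1.5090234781515126 3.382163673420412 0.017149061785433333
1 [-0.14  0.15]
2 [-0.28  0.3 ]
3 [-0.42  0.46]
4 [-0.55  0.61]
5 [-0.68  0.77]
6 [-0.81  0.93]
7 [-0.93  1.1 ]
8 [-1.06  1.26]
```

Total is 72°. Now slower, 4° at a time.

```bash
python3 -m creep '[{"offset":[-0.14,0.15,0],"dr":[0,0,-1]},{"offset":[-0.28,0.3,0],"dr":[0,0,-2]},{"offset":[-0.42,0.46,0],"dr":[0,0,-3]},{"offset":[-0.55,0.61,0],"dr":[0,0,-4]},{"offset":[-0.55,0.61,0],"dr":[0,0,-4]}]'
python3 l.py | head -1
python3 -m creep '[{"offset":[-0.07,0.08,0],"dr":[0,0,-0.5]},{"offset":[-0.13,0.16,0],"dr":[0,0,-1]},{"offset":[-0.2,0.24,0],"dr":[0,0,-1.5]},{"offset":[-0.2,0.24,0],"dr":[0,0,-1.5]}]'
python3 l.py
```

```text
time_s: 16.77
ee_pos: [0.4894, 0.0375, 0.059]
orientation: [0.424, 0.906, -0.001, 0.001]
wrist_force: [1.7, -4.4, 2.7]
gripper_width: 0.0173
grip_force: 35.0
[0.48935742 0.03750329] 0.11883728233612435 -139.93099755732837 F cw,rad -5.535842010716951 1.6252713912138712 1.6031491290547717 0.01736601304688899
time_s: 17.32
ee_pos: [0.4874, 0.0399, 0.059]
orientation: [0.436, 0.9, -0.001, 0.001]
wrist_force: [3.6, -4.5, 2.1]
gripper_width: 0.0171
grip_force: 35.0
[0.48746012 0.03984796] 0.11881821291371124 -141.38532526028203 F cw,rad -4.923937482633908 0.730146710076359 2.9458027127221182 0.017074566799108
1 [-0.13  0.16]
2 [-0.25  0.33]
3 [-0.37  0.49]
4 [-0.49  0.66]
5 [-0.61  0.83]
6 [-0.72  1.  ]
7 [-0.83  1.18]
8 [-0.94  1.35]
```

```bash
python3 -m creep '[{"offset":[-0.07,0.08,0],"dr":[0,0,-0.5]},{"offset":[-0.13,0.16,0],"dr":[0,0,-1]},{"offset":[-0.13,0.16,0],"dr":[0,0,-1]}]'
python3 l.py | head -1
python3 -m creep '[{"offset":[-0.06,0.08,0],"dr":[0,0,-0.5]},{"offset":[-0.12,0.17,0],"dr":[0,0,-1]},{"offset":[-0.12,0.17,0],"dr":[0,0,-1]}]'
python3 l.py |head -1
```

```text
time_s: 17.75
ee_pos: [0.4862, 0.0415, 0.059]
orientation: [0.444, 0.896, -0.001, 0.001]
wrist_force: [3.1, -4.9, 2.1]
gripper_width: 0.0172
grip_force: 35.0
[0.48619177 0.04147442] 0.11881211313214785 -142.37994487876128 F cw,rad -4.855808723196494 1.7389279507585755 2.8423314385480345 0.016994269707101786
time_s: 18.18
ee_pos: [0.4849, 0.0432, 0.059]
orientation: [0.452, 0.892, -0.001, 0.001]
wrist_force: [2.7, -4.3, 2.8]
gripper_width: 0.0173
grip_force: 35.0
[0.4849399  0.04311596] 0.11881959529930826 -143.3754619247865 F cw,rad -5.161194425092238 -0.2829664704789138 3.3717349759737734 0.017489093803722988
```

```bash
python3 -m creep '[{"offset":[-0.06,0.08,0],"dr":[0,0,-0.5]},{"offset":[-0.12,0.17,0],"dr":[0,0,-1]},{"offset":[-0.12,0.17,0],"dr":[0,0,-1]}]'
python3 l.py | head -1
```

```text
time_s: 18.6
ee_pos: [0.4846, 0.0437, 0.059]
orientation: [0.459, 0.888, -0.001, 0.002]
wrist_force: [5.8, -8.8, 0.7]
gripper_width: 0.0174
grip_force: 35.0
[0.48454644 0.04367942] 0.11880121158432086 -143.70676605519088 F cw,rad -10.012104513924921 -0.3361962290494014 1.3787821983795028 0.01730620476157674
```

The stop is met at about -143.7°. Bear on it a little more and hold.

```bash
python3 -m creep '[{"offset":[-0.06,0.08,0],"dr":[0,0,-0.3]},{"offset":[-0.12,0.16,0],"dr":[0,0,-0.5]},{"offset":[-0.12,0.16,0],"dr":[0,0,-0.5]},{"offset":[-0.12,0.16,0],"dr":[0,0,-0.5]}]'
python3 l.py | head -1
```

```text
time_s: 19.15
ee_pos: [0.4844, 0.0439, 0.059]
orientation: [0.463, 0.886, -0.002, 0.004]
wrist_force: [7.1, -10.9, -1.5]
gripper_width: 0.0173
grip_force: 35.0
[0.48443822 0.04388056] 0.1187695973393688 -143.81587318995915 F cw,rad -13.972701558581853 0.6257736335544579 -0.9175555737603953 0.01719331952537751
```

```bash
python3 -m creep '[{"offset":[-0.06,0.08,0],"dr":[0,0,-0.2]},{"offset":[-0.06,0.08,0],"dr":[0,0,-0.2]},{"offset":[-0.06,0.08,0],"dr":[0,0,-0.2]},{"offset":[-0.06,0.08,0],"dr":[0,0,-0.2]}]'
python3 l.py | head -1
python3 -m creep '[{"offset":[0,0,0],"dr":[0,0,0]},{"offset":[0,0,0],"dr":[0,0,0]},{"offset":[0,0,0],"dr":[0,0,0]},{"offset":[0,0,0],"dr":[0,0,0]},{"offset":[0,0,0],"dr":[0,0,0]},{"offset":[0,0,0],"dr":[0,0,0]},{"offset":[0,0,0],"dr":[0,0,0]},{"offset":[0,0,0],"dr":[0,0,0]},{"offset":[0,0,0],"dr":[0,0,0]},{"offset":[0,0,0],"dr":[0,0,0]}]' 147
python3 -m creep '[{"offset":[0,0,3],"dr":[0,0,0]},{"offset":[0,0,7],"dr":[0,0,0]},{"offset":[0,0,11],"dr":[0,0,0]},{"offset":[0,0,14],"dr":[0,0,0]},{"offset":[-2,-4,14],"dr":[0,0,0]},{"offset":[-4,-8,14],"dr":[0,0,0]},{"offset":[-6,-12,14],"dr":[0,0,0]},{"offset":[-6,-16,14],"dr":[0,0,0]},{"offset":[-6,-16,14],"dr":[0,0,0]},{"offset":[-6,-16,14],"dr":[0,0,0]}]'
python3 - <<'E'
from h import *
a,c=snap('top','t9.png'); b,s=snap('side','s9.png')
rs=[.5766,.1789]
for p in ([*rs,.104],[*rs,.058],[.6316,.0075,.096]): print(proj(c,p),proj(s,p))
A=cv2.resize(cv2.imread('pics/t9.png')[155:235,240:350],(550,400),interpolation=cv2.INTER_CUBIC)
B=cv2.resize(cv2.imread('pics/s9.png')[180:280,240:350],(440,400),interpolation=cv2.INTER_CUBIC)
cv2.imwrite('pics/f9.png',np.hstack([A[:,:360],B]))
cv2.imwrite('pics/f9.png',cv2.resize(np.hstack([A,B]),(800,323)))
E
```

```text
time_s: 19.7
ee_pos: [0.4844, 0.044, 0.059]
orientation: [0.465, 0.885, -0.002, 0.005]
wrist_force: [10.0, -12.4, -1.9]
gripper_width: 0.0173
grip_force: 35.0
[0.4843681 0.0439593] 0.11877974915110313 -143.86649698748437 F cw,rad -15.684115372744158 -0.5945085852486903 -2.0231192942743887 0.017199711164168806
time_s: 21.0
ee_pos: [0.4811, 0.0485, 0.0585]
orientation: [0.465, 0.885, 0.0, 0.0]
wrist_force: [-0.3, 0.1, -0.0]
gripper_width: 0.0397
grip_force: 0.0
time_s: 22.25
ee_pos: [0.4212, -0.111, 0.1985]
orientation: [0.465, 0.885, 0.0, -0.0]
wrist_force: [-0.5, 1.1, -0.7]
gripper_width: 0.0395
grip_force: 0.0
[268.84686616 189.67966907] [276.65887408 219.31337603]
[270.67939438 192.53629612] [277.97257683 236.8618419 ]
[324.62288567 173.04462278] [293.64106434 185.1049413 ]
```

View pics/f9.png

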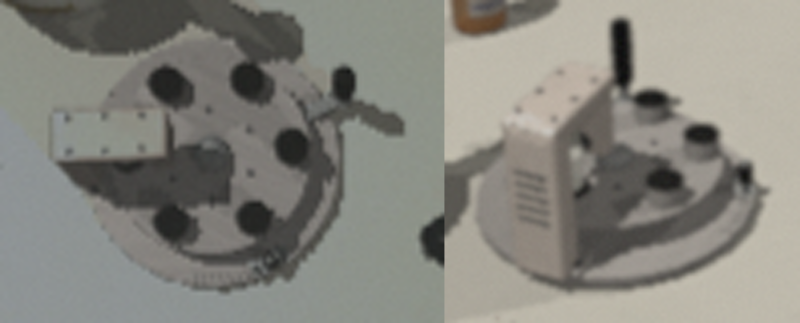

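The final view shows the vial standing inside the arch, the other five pads empty, the lever back home at (325,175) and the robot clear. Hand in.

```bash
python3 -c "
from station import ctrl
print(ctrl.job_done())"
```

```text
the job is handed in; nothing more can be done
None
```

The vial stands upright in the photometer arch after one lever stroke, the lever has sprung back home, and the job is handed in at about 22 s of robot time; the hand-in gave no verdict.

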